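Set the click-stop air valve and lock it

TASK

On the air-valve block, turn the click-stop dial clockwise (seen from above) until its pointer seats gently but firmly against the stop post, without overtightening it. Then back it off anticlockwise exactly four clicks, so that the pointer stands at the fourth tick past the long zero tick, and, with the dial left on that click, push the lock plunger all the way down. Leave the loose tools lying around the block where they are.

Things in the scene. Friction and masses are not known exactly. Their poses are not given: they have to be found in the camera images.
- block: Aluminium valve block fixed to the table, 100 mm (its x) by 210 mm (its y), 50 mm high; origin under its centre on the table, z up. The dial stands on its top at x 0, y +45 mm, the lock plunger at x 0, y -55 mm. Eleven black ticks, 30 deg apart, ring the dial at radius 38 to 50 mm; the longest, on the dial's +x side (block axes), is click 0. Base plate 4 mm thick, 15 mm wider all round.
- dial (a joint): Click-stop dial. Rad, grows anticlockwise seen from above (backing off). Clicks are 30 deg (0.5236 rad) apart: 0 is click 0, 2.094 click 4. It starts on click 2 to 5 and, let go, snaps onto the nearest click. A click takes 0.1 to 0.16 N m. Clockwise it ends 2 to 8 deg past click 0 (it varies), pointer on the stop post; let go there it springs back to click 0; count from there.
- dial_grip (a point): Point on the dial's axis at a good height to grip, 86 mm above the table. The grip is a black ribbed round knob 40 mm across, its sides from 58 to 96 mm above the table, on a steel skirt 52 mm across (50.5 to 58 mm). This frame turns with the dial: its x axis points to the pointer, as does the white line on its top.
- dial_pointer (a point): Tip of the dial's steel pointer (6 mm wide, 7.5 mm high, on the skirt), 36 mm from the axis, 54 mm above the table. At click 0 it points along the block's +x.
- stop: Steel stop post on the block, 8 mm across, 9 mm high, 31 mm from the dial's axis, just clockwise of click 0; origin at the middle of its foot. Seated: the pointer bears on it with 4 N or more for 0.2 s (about 0.12 N m of turning, on top of the click torque). More than 18 N (0.55 N m) is overtightened and spoils the valve.
- stop_post (a point): Centre of the top of the stop post, 59 mm above the table.
- lock (a joint): Lock plunger: steel mushroom head 20 mm across and 5 mm thick, on the block's top. 0 is fully up, grows as it is pushed down, 0.008 m is fully down. Stiff (about 4 to 6 N to move) and stays where it is left.
- lock_top (a point): Centre of the top face of the lock plunger, 66 mm above the table when up, 58 mm when fully down.
- socket: Bystander: steel deep socket standing upright, 30 mm across, 62 mm high; origin at the centre of its foot.
- wrench: Bystander: flat steel wrench, 150 mm long, lying beyond the block; origin under its middle.
- coupler: Bystander: brass and steel air coupler lying down, 64 mm long, 24 mm high; origin under its middle.

How it is judged:
By the outcome, as a careful person would: the job done as asked, in the order asked, and still so for the second after the job is handed in, with the robot touching nothing.
It also fails if it takes over 70 s, if anything falls off the work surface, if the arm or the gripper's body presses on something with over 40 N, if the wrist force passes 120 N, or if a joint passes its speed limit or range.

ROBOT

A 7-joint arm with a two-finger parallel gripper is mounted at the origin on the work surface. World frame = base frame: x ahead of the robot, y to its left, z up, the work surface at z = 0. Lengths are in m, angles in rad, forces in N, time in s.
With the tool pointing down it reaches from about 0.4 to 0.75 m from the base axis. Payload 19.5 kg.
Tool frame: the origin (TCP) lies on the centre line of the jaws, within the pads' length; the fingertips stand 14 mm ahead of it and the grasp point (between the pads) lies 5 mm behind it (manip.tips_ahead is the distance from the TCP to the fingertips, in m); z points along the fingers, y is the line along which they close (so a half turn about z gives the same grasp; the last joint's range is limited). The gripper opens to 85 mm and grips with 20 to 120 N. Pads are 22 mm wide; open, the fingers measure 114 mm over their backs; the gripper's body (76 mm by 85 mm) begins 54 mm behind the grasp point. The pads swing forward as they close: fully open they stand 13 mm farther back than shut.
Start: joints at [-1.383, 0.707, -0.028, 1.485, 0.022, 0.951, -0.075], TCP at [0.131, 0.56, 0.245] pointing down, gripper open.
Joint ranges: [-2.71, 2.71], [-0.32, 2.16], [-1.57, 1.52], [0, 2.45], [-1.46, 4.6], [0, 2.02], [-2.83, 2.83]. Speed limits (rad/s): [1.89, 1.89, 2.57, 2.57, 3.01, 3.01, 3.01].

INTERFACE

Orientations are given as a 3x3 rotation matrix whose columns are the frame's x, y, z axes.
In Python, from station import manip gives the robot as it stands.
- The arm moves only by the shell command python3 -m jog 'ROWS'. ROWS is JSON, a list of rows, each a list of 5 numbers: the closure in counts, from 0 (fully open) to 255 (shut), then the shift along the tool's x, y, z in cm, then the turn about the tool's z in rad. In form: [[hand, tx, ty, tz, yaw], ...]. A call has 1 to 20 rows; each row is the pose to reach, as a shift and turn from the pose commanded when the call began, along the tool's axes at that moment; what a row does not reach only later rows make up. A row lasts 1/10 s, in which the tool goes at most 50 mm and 8.59 degrees, less where a joint would pass 70% of its speed; a pose out of reach is approached as far as the arm can. A call with a gripper value outside its range is refused whole. The fingers move at their own pace and stop on an object; the grip force is fixed at half the most. Time passes only in rows, so rows that repeat a pose let the fingers close. It gives the time, the measured TCP pose, the force, the opening and the grip force at its end, in the units of the state.
- manip.sense(): the state, without advancing time (a new reading comes with each control period).
- manip.camera(name): name is "side" or "top"; returns a dict with "frame" (480x640x3 uint8, blue, green, red), "camera_matrix" (3x3 intrinsics, pixels), "rvec" (rotation vector, rad) and "tvec" (3), from world to camera coordinates, as OpenCV has them. Camera axes: x right, y down, z forward; pixel columns grow to the right and rows downward; lengths in m; the calibration is good to about 2 mm. A picture is of the moment at which its call begins. There is no depth.
- manip.sign_off(): hands the job in; it is judged then, once.
The state is a dict: "time": time; "q": joint angles; "qd": joint speeds; "effort": joint torques, N m; "tcp_pos": TCP position; "ee_rot": TCP orientation; "contact_force": force on the tool from outside, world axes, zero at the start; "torque": the same for the moment, N m; "gripper_width": opening from 0.0 (shut) to 1.0 (fully open); "gripper_force": force on a finger pad.
Only numpy, scipy, OpenCV 4.12 (cv2) and the standard library are available. Lean on these libraries where they do the work, as an engineer would, in place of code of your own. Each camera call takes 0.05 s, during which the arm holds its last target. There are 200 camera calls.

## Working session

There is one attempt and no reset: what is moved stays moved. The work goes in short steps, Python scripts to look and compute and a shell command to move; the robot and the scene stay as the last step left them, time stands still between calls to the robot, and variables do not carry over. Pictures are saved under pics/ and viewed, at most 10 in all, crops included, and the job is handed in when it is done.

```bash
ls; mkdir -p pics; python3 - <<'E'
from station import manip
import cv2
s=manip.sense(); print(s['time'],s['tcp_pos'],s['ee_rot'],s['contact_force'],s['gripper_width'],manip.tips_ahead)
for n in('top','side'):
    c=manip.camera(n); cv2.imwrite(f'pics/{n}0.png',c['frame']); print(c['camera_matrix'],c['rvec'],c['tvec'])
E
```

```text
pics
0.0 [0.13093056 0.55966033 0.24485076] [[-9.73717353e-01  2.27759719e-01 -1.62681971e-04]
 [ 2.27759765e-01  9.73716823e-01 -1.01856341e-03]
 [-7.35815430e-05 -1.02884527e-03 -9.99999468e-01]] [-0.22622732 -0.81081114  0.03956675] 0.9989968232266884 0.014
[[583.71084903   0.         315.28859519]
 [  0.         583.71084903 239.42565067]
 [  0.           0.           1.        ]] [ 2.18838575 -2.20203902  0.09074237] [0.06826647 0.66829359 1.13644425]
[[562.23708215   0.         323.26022553]
 [  0.         562.23708215 230.85117586]
 [  0.           0.           1.        ]] [ 0.27231625 -2.75663248  1.2630329 ] [0.67157305 0.09753873 0.88544873]
```

View pics/top0.png

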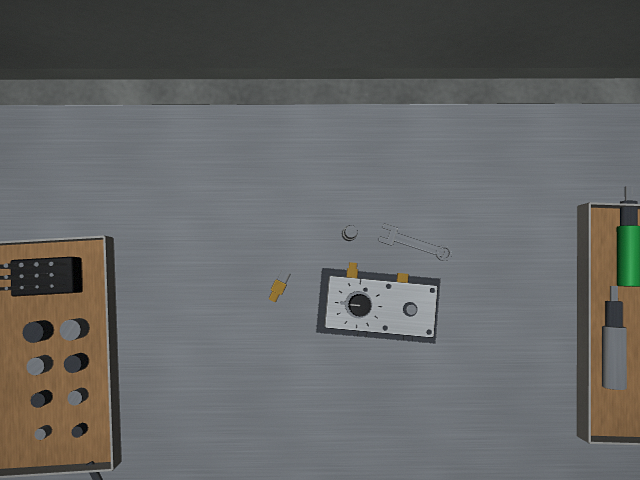

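View pics/side0.png

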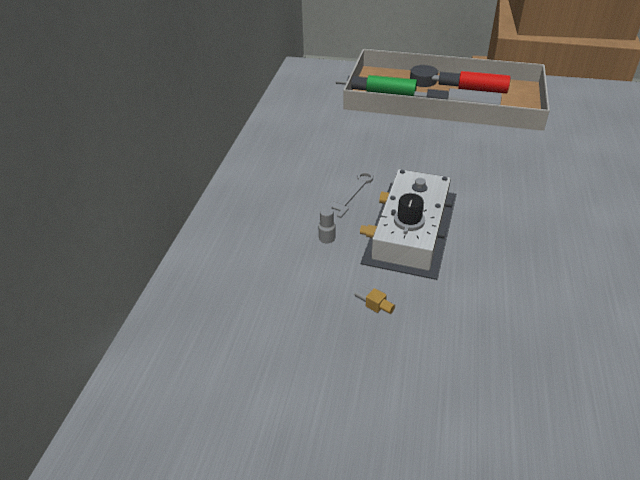

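The block is in view in both pictures: dial at about (359,305) top and (410,205) side, plunger at about (410,310) top and (420,184) side. I'll enlarge both.

```bash
cat > h.py <<'E'
import numpy as np, cv2
from station import manip
def ray(c,uv):
    R,_=cv2.Rodrigues(c['rvec']); t=np.ravel(c['tvec'])
    d=R.T@np.linalg.inv(c['camera_matrix'])@[uv[0],uv[1],1]
    return -R.T@t,d
def atz(c,uv,z):
    o,d=ray(c,uv); return o+d*(z-o[2])/d[2]
def px(c,p): return cv2.projectPoints(np.float64(p).reshape(-1,1,3),np.float64(c['rvec']),np.float64(c['tvec']),c['camera_matrix'],None)[0][:,0]
E
python3 - <<'E'
import cv2,numpy as np
a=cv2.imread('pics/top0.png')[255:355,310:450]; b=cv2.imread('pics/side0.png')[160:280,350:470]
cv2.imwrite('pics/ct.png',cv2.resize(a,None,fx=5.7,fy=5.7,interpolation=cv2.INTER_CUBIC))
cv2.imwrite('pics/cs.png',cv2.resize(b,None,fx=5,fy=5,interpolation=cv2.INTER_CUBIC))
E
```

```text
(no output)
```

View pics/ct.png

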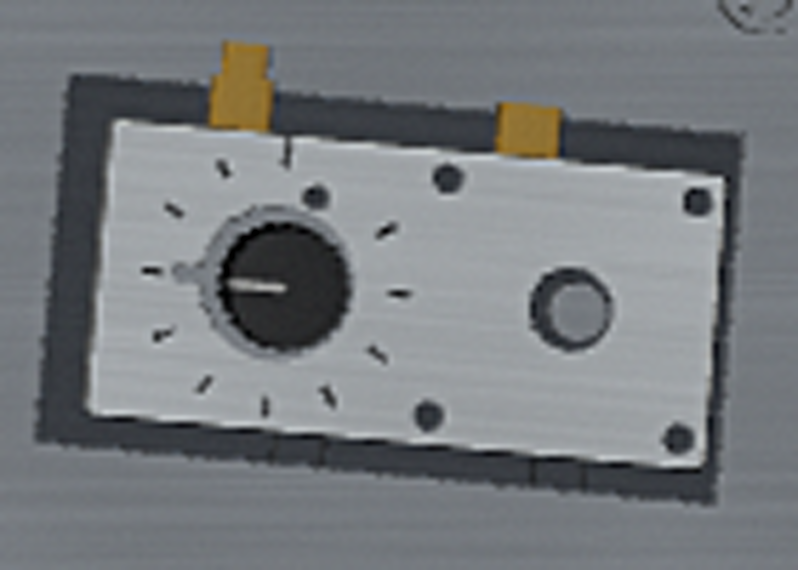

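View pics/cs.png

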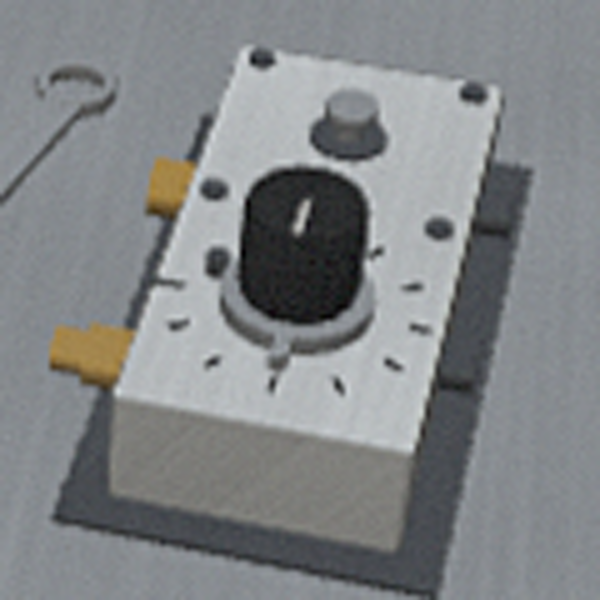

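The crops show the block's top corners at crop px (113,120), (725,177), (707,467) and (88,413). The long zero tick is at (288,150), the stop post at (315,197), and the pointer at (183,270), which is click 3. The plunger is at about (580,312).

```bash
python3 - <<'E'
from h import *
c=manip.camera('top'); d=manip.camera('side')
T=lambda u,v:(310+(u+.5)/5.7-.5,255+(v+.5)/5.7-.5)
S=lambda u,v:(350+(u+.5)/5-.5,160+(v+.5)/5-.5)
P=[atz(c,T(*p),.05)[:2] for p in[(113,120),(725,177),(707,467),(88,413)]]
ctr=np.mean(P,0); print(np.round(P,4),ctr)
ex=(P[0]+P[1]-P[2]-P[3]); ey=(P[0]+P[3]-P[1]-P[2])
print('lens',np.linalg.norm(ex)/2,np.linalg.norm(ey)/2,'ang',np.arctan2(ex[1],ex[0]),np.arctan2(-ey[0],ey[1]))
Q=[atz(d,S(*p),.05)[:2] for p in[(115,397),(240,47),(500,90),(412,450)]]
print(np.round(Q,4),np.mean(Q,0))
a=np.arctan2(-ey[0],ey[1]); R=np.array([[np.cos(a),-np.sin(a)],[np.sin(a),np.cos(a)]])
dial=ctr+R@[0,.045]; lock=ctr+R@[0,-.055]
print('dial',dial,'meas knobtop',atz(c,T(285,288),.096),atz(d,S(307,215),.096)); print('lock',lock,atz(c,T(580,312),.066),atz(d,S(352,108),.066))
s=manip.sense(); E=s['ee_rot']; print('toolframe d', E.T@(np.r_[dial,.086]-s['tcp_pos'])*100, E.T@(np.r_[lock,.066]-s['tcp_pos'])*100,'tool y ang',np.arctan2(E[1,1],E[0,1]),'block a',a)
E
```

```text
[[ 0.5967  0.0378]
 [ 0.576  -0.1696]
 [ 0.4787 -0.1615]
 [ 0.4984  0.047 ]] [ 0.53743141 -0.06154307]
lens 0.09820728293397347 0.20890196548018108 ang -0.08835442117802997 -0.09684365327741315
[[ 0.5944  0.0403]
 [ 0.5751 -0.1679]
 [ 0.4773 -0.1574]
 [ 0.4978  0.048 ]] [ 0.53616755 -0.05927481]
dial [ 0.54178257 -0.01675393] meas knobtop [ 0.54182691 -0.01560524  0.096     ] [ 0.5400672  -0.00821167  0.096     ]
lock [ 0.53211333 -0.11628536] [ 0.53176032 -0.11659907  0.066     ] [ 0.53032812 -0.11321333  0.066     ]
toolframe d [-53.13488451 -46.76651771  15.9359089 ] [-54.46020232 -56.6769469   17.94262909] tool y ang 1.3410206420007897 block a -0.09684365327741315
```

```bash
python3 -m jog '[[0,-35.3,-15.4,2,0.7],[0,-35.3,-15.4,2,0.7],[0,-35.3,-15.4,2,0.7],[0,-35.3,-15.4,2,0.7],[0,-35.3,-15.4,2,0.7],[0,-35.3,-15.4,2,0.7],[0,-35.3,-15.4,2,0.7],[0,-35.3,-15.4,2,0.7],[0,-53,-46.7,5,1.37],[0,-53,-46.7,5,1.37],[0,-53,-46.7,5,1.37],[0,-53,-46.7,5,1.37],[0,-53,-46.7,5,1.37],[0,-53,-46.7,5,1.37],[0,-53,-46.7,5,1.37],[0,-53,-46.7,5,1.37],[0,-53,-46.7,5,1.37],[0,-53,-46.7,5,1.37]]'
python3 - <<'E'
from h import *
s=manip.sense();print(s['q'],s['tcp_pos'],s['ee_rot'],s['contact_force'],s['torque'])
E=s['ee_rot'];print('to dial',E.T@(np.r_[.5415,-.0150,.081]-s['tcp_pos'])*100)
c=manip.camera('side');t=manip.camera('top')
cv2.imwrite('pics/s1.png',np.hstack([cv2.resize(c['frame'][120:270,340:480],(560,600)),cv2.resize(t['frame'][250:360,320:380],(240,440))[:,:] if 0 else np.zeros((600,1,3),np.uint8)]))
print('axis tips px',px(c,s['tcp_pos']+.014*E[:,2]),px(c,[.5415,-.015,.096]),px(c,[.5415,-.012,.096]))
E
```

```text
time: 2.0
tcp_pos: [0.5405, -0.0146, 0.1952]
ee_rot: [[0.028, 1.0, -0.0], [1.0, -0.028, 0.001], [0.001, -0.0, -1.0]]
contact_force: [0.1, 0.5, 0.3]
gripper_width: 1.0
gripper_force: 0.0
[-0.14331159  0.73351176  0.21114693  1.6825477  -0.2086548   0.74793316
  0.14029909] [ 0.54049703 -0.01462034  0.19523404] [[ 2.83187877e-02  9.99598895e-01 -3.09531451e-04]
 [ 9.99598778e-01 -2.83186038e-02  5.83068235e-04]
 [ 5.74068865e-04 -3.25919046e-04 -9.99999782e-01]] [0.10805096 0.49574492 0.25065792] [0.04727687 0.01983805 0.0293069 ]
to dial [-0.04166809  0.1050548  11.4233486 ]
axis tips px [[415.9476471  156.27251222]] [[410.47908817 200.00235886]] [[410.31961245 201.10300619]]
```

View pics/s1.png

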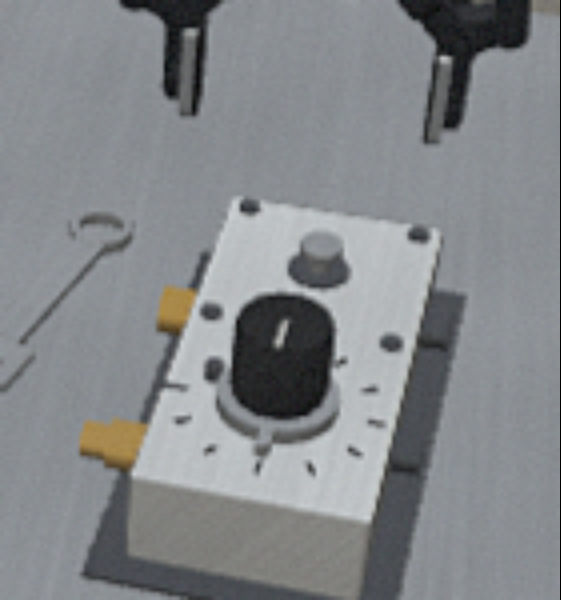

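The knob top is at px (411,200), as the model predicts, and the fingers straddle it. I'll descend and grip.

```bash
python3 -m jog '[[0,0,0.1,5,0],[0,0,0.1,8,0],[0,0,0.1,10,0],[0,0,0.1,11.4,0],[0,0,0.1,11.4,0],[100,0,0.1,11.4,0],[100,0,0.1,11.4,0],[100,0,0.1,11.4,0],[255,0,0.1,11.4,0],[255,0,0.1,11.4,0],[255,0,0.1,11.4,0],[255,0,0.1,11.4,0],[255,0,0.1,11.4,0]]'
python3 -c "
from h import *
s=manip.sense();print(s['torque'],s['contact_force'],s['q'])"
```

```text
time: 3.4
tcp_pos: [0.5414, -0.0155, 0.0821]
ee_rot: [[0.029, 1.0, -0.0], [1.0, -0.029, 0.0], [0.0, -0.0, -1.0]]
contact_force: [-5.4, 1.5, 14.6]
gripper_width: 0.451
gripper_force: 58.6
[ 0.24634723  1.18944215 -0.03648788] [-5.40635788  1.50772545 14.58942411] [-0.10653913  0.9115311   0.1460729   1.7696079  -0.25287406  0.47890664
  0.17975939]
```

```bash
python3 -m jog '[[255,0,0,-0.1,0.1],[255,0,0,-0.1,0.22],[255,0,0,-0.1,0.34],[255,0,0,-0.1,0.46],[255,0,0,-0.1,0.58],[255,0,0,-0.1,0.70],[255,0,0,-0.1,0.82],[255,0,0,-0.1,0.94],[255,0,0,-0.1,1.06],[255,0,0,-0.1,1.18],[255,0,0,-0.1,1.30],[255,0,0,-0.1,1.40],[255,0,0,-0.1,1.48],[255,0,0,-0.1,1.54],[255,0,0,-0.1,1.57],[255,0,0,-0.1,1.57],[255,0,0,-0.1,1.57]]'
cat > st.py <<'E'
from h import *
s=manip.sense();E=s['ee_rot'];print(s['time'],'tq',s['torque'].round(3),'F',s['contact_force'].round(1),'q7',s['q'][6].round(3),'toolx ang',np.arctan2(E[1,0],E[0,0]).round(4),s['gripper_force'].round(1))
E
python3 st.py
```

```text
time: 5.1
tcp_pos: [0.5429, -0.0172, 0.0824]
ee_rot: [[1.0, -0.029, 0.003], [-0.029, -1.0, -0.003], [0.003, 0.003, -1.0]]
contact_force: [9.7, -10.7, -14.4]
gripper_width: 0.452
gripper_force: 63.2Traceback (most recent call last):
  File "st.py", line 2, in <module>
    s=manip.sense();E=s['ee_rot'];print(s['time'],'tq',s['torque'].round(3),'F',s['contact_force'].round(1),'q7',s['q'][6].round(3),'toolx ang',np.arctan2(E[1,0],E[0,0]).round(4),s['gripper_force'].round(1))
                                                                                                                                                                                   ^^^^^^^^^^^^^^^^^^^^^^^^
AttributeError: 'float' object has no attribute 'round'
```

```bash
python3 -m jog '[[255,0,0,0,0.01],[255,0,0,0,0.02],[255,0,0,0,0.02]]' >/dev/null; python3 st.py;  python3 - <<'E'
from h import *
t=manip.camera('side');cv2.imwrite('pics/s2.png',cv2.resize(t['frame'][150:270,350:470],(600,600),interpolation=cv2.INTER_CUBIC))
E
```

```text
Traceback (most recent call last):
  File "st.py", line 2, in <module>
    s=manip.sense();E=s['ee_rot'];print(s['time'],'tq',s['torque'].round(3),'F',s['contact_force'].round(1),'q7',s['q'][6].round(3),'toolx ang',np.arctan2(E[1,0],E[0,0]).round(4),s['gripper_force'].round(1))
                                                                                                                                                                                   ^^^^^^^^^^^^^^^^^^^^^^^^
AttributeError: 'float' object has no attribute 'round'
```

View pics/s2.png

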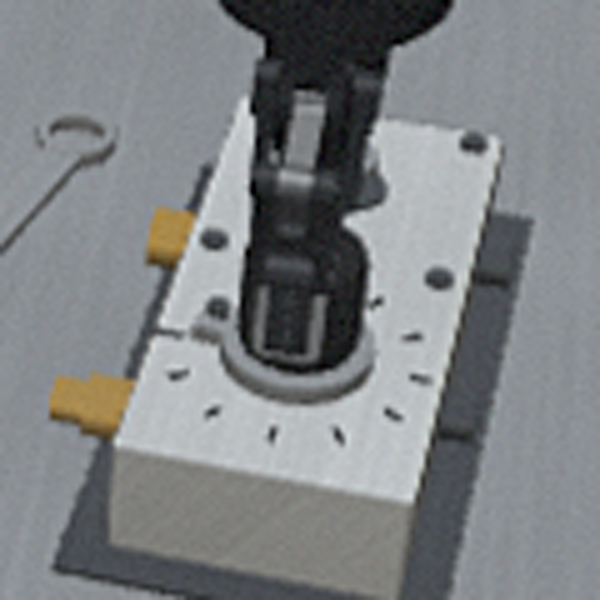

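The pointer is now at the zero tick, at crop px (200,330), just short of the stop post at (218,305).

```bash
sed -i "s/,s\['gripper_force'\].round(1)//" st.py; python3 st.py; python3 -m jog '[[255,0,0,0,0.01],[255,0,0,0,0.02],[255,0,0,0,0.02]]' >/dev/null; python3 st.py
```

```text
5.45 tq [-2.086 -2.138  0.146] F [  9.7 -10.4 -14.8] q7 -0.874 toolx ang -0.049
5.75 tq [-2.119 -2.106  0.186] F [ 10.2  -9.9 -13.4] q7 -0.889 toolx ang -0.0693
```

```bash
for i in 1; do python3 -m jog '[[255,0,0,0,0.01],[255,0,0,0,0.01]]' >/dev/null; python3 st.py; done;  python3 -m jog '[[255,0,0,0,0.01],[255,0,0,0,0.01]]' >/dev/null; python3 st.py
```

```text
5.95 tq [-2.154 -2.09   0.249] F [  9.9 -10.8 -14.5] q7 -0.897 toolx ang -0.0793
6.15 tq [-2.207 -2.11   0.172] F [ 10.5 -11.9 -14. ] q7 -0.904 toolx ang -0.0893
```

```bash
python3 -m jog '[[255,0,0,0,0.01],[255,0,0,0,0.01]]' >/dev/null; python3 st.py
```

```text
6.35 tq [-2.188 -2.061  0.18 ] F [ 11.  -10.8 -14.8] q7 -0.911 toolx ang -0.0993
```

```bash
python3 -m jog '[[255,0,0,0,0.01],[255,0,0,0,0.01]]' >/dev/null; python3 st.py
```

```text
6.55 tq [-2.234 -2.13   0.121] F [  9.5 -10.7 -14.5] q7 -0.919 toolx ang -0.1094
```

```bash
python3 -m jog '[[255,0,0,0,0.01],[255,0,0,0,0.01]]' >/dev/null; python3 st.py
```

```text
6.75 tq [-2.224 -2.101  0.179] F [ 10.8 -11.4 -14. ] q7 -0.926 toolx ang -0.1194
```

```bash
python3 -m jog '[[255,0,0,0,0.01],[255,0,0,0,0.01]]' >/dev/null; python3 st.py
```

```text
6.95 tq [-2.313 -2.061  0.103] F [ 10.7 -11.7 -14.8] q7 -0.934 toolx ang -0.1294
```

```bash
python3 -m jog '[[255,0,0,0,0.01],[255,0,0,0,0.01]]' >/dev/null; python3 st.py
```

```text
7.15 tq [-2.314 -2.057  0.117] F [  9.8 -11.8 -14.3] q7 -0.941 toolx ang -0.1395
```

```bash
python3 -m jog '[[255,0,0,0,0.01],[255,0,0,0,0.01]]' >/dev/null; python3 st.py
```

```text
7.35 tq [-2.336 -2.102  0.148] F [  9.2 -10.5 -14.4] q7 -0.949 toolx ang -0.1495
```

```bash
python3 -m jog '[[255,0,0,0,0.01],[255,0,0,0,0.01]]' >/dev/null; python3 st.py
```

```text
7.55 tq [-2.367 -2.029  0.153] F [  9.7 -12.2 -14.1] q7 -0.956 toolx ang -0.1595
```

```bash
python3 -m jog '[[255,0,0,0,0.01],[255,0,0,0,0.01]]' >/dev/null; python3 st.py;python3 - <<'E'
from h import *
t=manip.camera('side');cv2.imwrite('pics/s3.png',cv2.resize(t['frame'][195:245,375:435],(720,600),interpolation=cv2.INTER_CUBIC))
E
```

```text
7.75 tq [-2.338 -2.123  0.231] F [  9.8 -12.  -14.1] q7 -0.964 toolx ang -0.1694
```

View pics/s3.png

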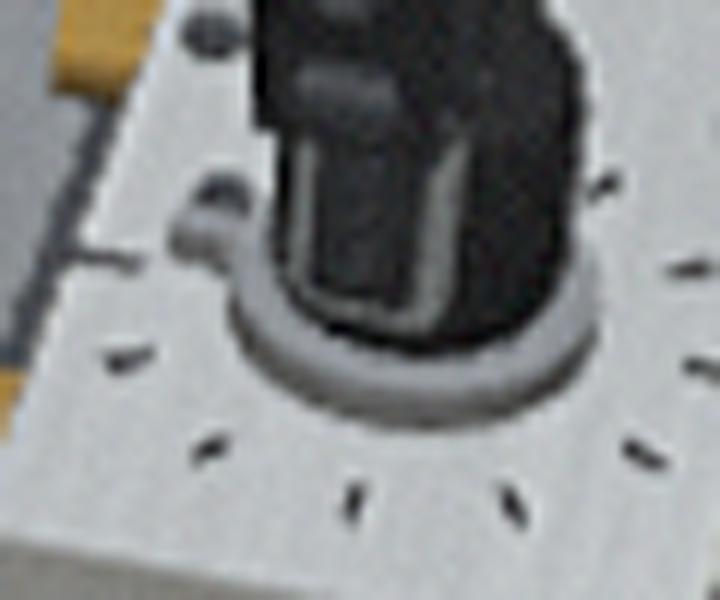

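The pointer at crop px (195,235) has moved past the zero tick and is up against the post at (222,190). Torque is just starting to rise, so I'll go on in small steps.

```bash
python3 -m jog '[[255,0,0,0,0.005],[255,0,0,0,0.005]]' >/dev/null; python3 st.py
```

```text
8.0 tq [-2.367 -2.056  0.363] F [ 10.2 -12.2 -15.2] q7 -0.967 toolx ang -0.1739
```

```bash
python3 -m jog '[[255,0,0,0,0.005],[255,0,0,0,0.005]]' >/dev/null; python3 st.py
```

```text
8.2 tq [-2.388 -2.102  0.442] F [  9.6 -11.4 -13.9] q7 -0.971 toolx ang -0.1788
```

```bash
python3 -m jog '[[255,0,0,0,0.005],[255,0,0,0,0.005]]' >/dev/null; python3 st.py
```

```text
8.4 tq [-2.428 -2.017  0.453] F [ 10.6 -11.1 -13.5] q7 -0.975 toolx ang -0.1837
```

```bash
python3 -m jog '[[255,0,0,0,0],[255,0,0,0,0]]' >/dev/null; python3 st.py; python3 -m jog '[[255,0,0,0,0]]' >/dev/null; python3 st.py
```

```text
8.6 tq [-2.307 -2.114  0.501] F [ 10.9 -11.6 -13.9] q7 -0.974 toolx ang -0.1835
8.7 tq [-2.351 -2.096  0.494] F [ 10.1 -10.1 -14.1] q7 -0.974 toolx ang -0.1835
```

Seated with about 0.35 N m above the click torque, roughly 11 N on the post, and held. Now I'll back off four clicks.

```bash
python3 -m jog '[[255,0,0,0,-0.08],[255,0,0,0,-0.2],[255,0,0,0,-0.32],[255,0,0,0,-0.44],[255,0,0,0,-0.56],[255,0,0,0,-0.68],[255,0,0,0,-0.8],[255,0,0,0,-0.92],[255,0,0,0,-1.04],[255,0,0,0,-1.16],[255,0,0,0,-1.28],[255,0,0,0,-1.4],[255,0,0,0,-1.52],[255,0,0,0,-1.64],[255,0,0,0,-1.76],[255,0,0,0,-1.88],[255,0,0,0,-2.0],[255,0,0,0,-2.12],[255,0,0,0,-2.2],[255,0,0,0,-2.25]]'; python3 st.py;python3 -m jog '[[255,0,0,0,0],[255,0,0,0,0]]' >/dev/null; python3 st.py; python3 - <<'E'
from h import *
t=manip.camera('side');cv2.imwrite('pics/s4.png',cv2.resize(t['frame'][150:270,350:470],(600,600),interpolation=cv2.INTER_CUBIC))
E
```

```text
time: 10.7
tcp_pos: [0.5405, -0.0157, 0.0823]
ee_rot: [[-0.479, 0.878, -0.003], [0.878, 0.479, -0.0], [0.001, -0.002, -1.0]]
contact_force: [-7.6, 0.0, -0.4]
gripper_width: 0.448
gripper_force: 64.7
10.7 tq [-0.076  1.354 -0.084] F [-7.6  0.  -0.4] q7 0.514 toolx ang 2.07
10.9 tq [ 0.148  1.319 -0.014] F [-7.4  0.   1.3] q7 0.512 toolx ang 2.0667
```

View pics/s4.png

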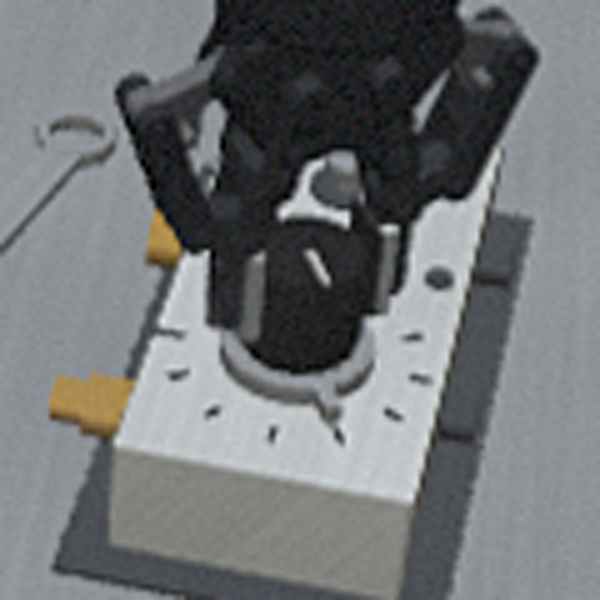

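The pointer at crop px (332,410) is on the fourth tick, at (340,436). The long zero tick is at (170,332). I'll release and lift.

```bash
python3 -m jog '[[100,0,0,0,0],[100,0,0,0,0],[0,0,0,0,0],[0,0,0,0,0],[0,0,0,0,0],[0,0,0,-3,0],[0,0,0,-7,0],[0,0,0,-7,0],[0,0,0,-7,0]]'; python3 st.py; python3 - <<'E'
from h import *
s=manip.sense();E=s['ee_rot'];print(E.T@(np.r_[.5318,-.1152,.072]-s['tcp_pos'])*100)
t=manip.camera('side');cv2.imwrite('pics/s5.png',cv2.resize(t['frame'][150:270,350:470],(600,600),interpolation=cv2.INTER_CUBIC))
E
```

```text
time: 11.85
tcp_pos: [0.5419, -0.0156, 0.1529]
ee_rot: [[-0.476, 0.879, 0.001], [0.879, 0.476, -0.0], [-0.001, 0.001, -1.0]]
contact_force: [-0.8, -0.3, 0.0]
gripper_width: 1.002
gripper_force: 0.0
11.85 tq [-0.006 -0.003 -0.002] F [-0.8 -0.3  0. ] q7 0.51 toolx ang 2.0668
[-8.27402263 -5.64105094  8.09043702]
```

View pics/s5.png

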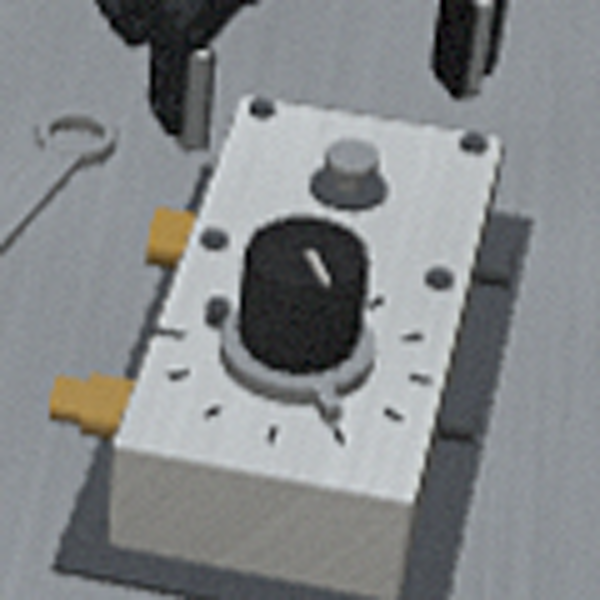

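The dial is released and stands on click 4, pointer at crop px (332,408). Next I'll move over the plunger with the jaws shut.

```bash
python3 -m jog '[[255,-4,-2.8,0,0],[255,-8.3,-5.6,0,0],[255,-8.3,-5.6,2,0],[255,-8.3,-5.6,4,0],[255,-8.3,-5.6,5,0],[255,-8.3,-5.6,6,0],[255,-8.3,-5.6,6,0],[255,-8.3,-5.6,6,0],[255,-8.3,-5.6,6,0]]'; python3 - <<'E'
from h import *
s=manip.sense();E=s['ee_rot'];print(E.T@(np.r_[.5318,-.1152,.072]-s['tcp_pos'])*100)
t=manip.camera('side');cv2.imwrite('pics/s6.png',cv2.resize(t['frame'][140:240,370:470],(600,600),interpolation=cv2.INTER_CUBIC))
E
```

```text
time: 12.8
tcp_pos: [0.5322, -0.1152, 0.0929]
ee_rot: [[-0.476, 0.879, 0.001], [0.879, 0.476, -0.0], [-0.001, 0.001, -1.0]]
contact_force: [-0.4, 0.3, 0.1]
gripper_width: 0.003
gripper_force: 0.0
[ 0.02135019 -0.03297908  2.0910231 ]
```

View pics/s6.png

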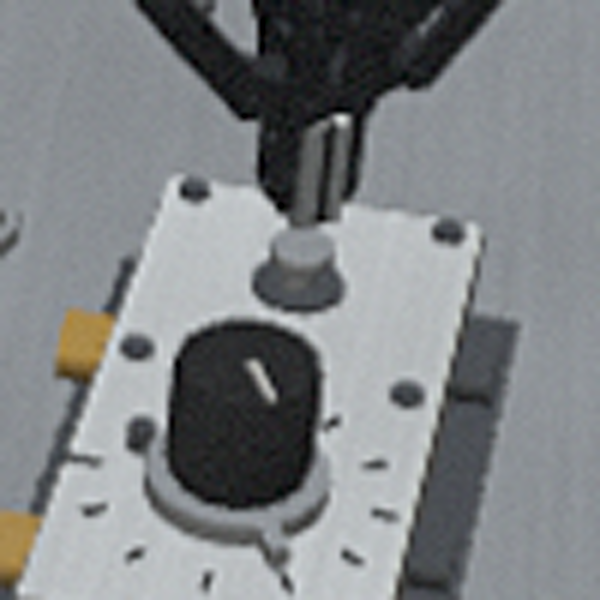

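The shut tips at crop px (312,210) are over the plunger head at (305,245). I'll push down and watch the force.

```bash
python3 -m jog '[[255,0,0,0.6,0],[255,0,0,1.0,0],[255,0,0,1.2,0],[255,0,0,1.4,0],[255,0,0,1.6,0],[255,0,0,1.6,0]]' | grep -E 'tcp_pos|cont'; python3 -m jog '[[255,0,0,0.1,0],[255,0,0,0.2,0],[255,0,0,0.3,0],[255,0,0,0.3,0]]'| grep -E 'tcp_pos|cont'
```

```text
tcp_pos: [0.5319, -0.1153, 0.0761]
contact_force: [0.2, 0.1, 0.5]
tcp_pos: [0.5319, -0.1153, 0.0732]
contact_force: [-0.7, 0.1, 0.0]
```

```bash
python3 -m jog '[[255,0,0,0.1,0],[255,0,0,0.1,0]]'| grep -E 'tcp_pos|cont';python3 -m jog '[[255,0,0,0.05,0],[255,0,0,0.05,0]]'| grep -E 'tcp_pos|cont'
```

```text
tcp_pos: [0.5319, -0.1153, 0.0722]
contact_force: [0.1, -0.4, 0.2]
tcp_pos: [0.5319, -0.1153, 0.072]
contact_force: [-0.9, 0.7, 7.1]
```

```bash
python3 -m jog '[[255,0,0,0.1,0],[255,0,0,0.1,0]]'| grep -E 'tcp_pos|cont';python3 -m jog '[[255,0,0,0.1,0],[255,0,0,0.1,0]]'| grep -E 'tcp_pos|cont'
```

```text
tcp_pos: [0.532, -0.1153, 0.0718]
contact_force: [-4.7, 1.3, 26.1]
tcp_pos: [0.5321, -0.1153, 0.0716]
contact_force: [-9.6, 1.9, 45.1]
```

Hard contact came at tip z of about 0.058, which matches fully down. I'll lift off and check the head's shift numerically, since my 10 picture views are used up.

```bash
python3 -m jog '[[255,0,0,-1,0],[255,0,0,-4,0],[255,0,0,-8,0],[255,0,0,-12,0],[255,0,0,-14,0],[255,0,0,-14,0]]'|grep -E 'time|tcp_pos|cont'; python3 - <<'E'
from h import *
d=manip.camera('side')
p=np.array([.5318,-.1152,0]); print('up',px(d,p+[0,0,.066]),'down',px(d,p+[0,0,.058]))
a=cv2.imread('pics/side0.png'); b=d['frame']
def m(tpl,img,x0,y0):
    r=cv2.matchTemplate(img,tpl,cv2.TM_CCOEFF_NORMED); _,v,_,l=cv2.minMaxLoc(r); return v,l[0]+x0,l[1]+y0
print('head tpl at 413,177 ->',m(a[177:189,413:428],b[170:200,405:436],405,170))
print('pointer tpl: start pic s5 vs now'); 
s5=cv2.resize(cv2.imread('pics/s5.png'),(120,120),interpolation=cv2.INTER_AREA); n=b[150:270,350:470]
print('dial region diff',np.abs(s5[40:95,40:80].astype(int)-n[40:95,40:80]).mean(), 'lock diff',np.abs(s5[25:42,60:80].astype(int)-n[25:42,60:80]).mean())
for im in(a,b): print(im[174:200:1,420].mean(1).astype(int))
E
```

```text
time: 15.25
tcp_pos: [0.5328, -0.1155, 0.2123]
contact_force: [-0.6, -0.2, -1.6]
up [[419.25987268 180.47893847]] down [[418.82959558 184.08319631]]
head tpl at 413,177 -> (0.8194718956947327, 414, 179)
pointer tpl: start pic s5 vs now
dial region diff 5.707272727272727 lock diff 15.85
[187 191 193 172 146 136 138 138 138 141 111  84  86  89  82  80  79  55
 125 173 188 169 108  40  39  39]
[192 186 186 192 187 186 193 157 139 139 139 141 148 127  98  73  69  54
 127 174 191 152  91  43  39  36]
```

The head moved down about 3.8 px, where 3.6 px is expected for 8 mm, so the plunger is fully down. The dial region is unchanged.

```bash
python3 -c "
from station import manip
print(manip.sign_off())"
```

```text
the job is handed in; nothing more can be done
None
```

I've handed the job in: the dial was seated on the stop post with an estimated 11 N and backed off to click 4, then the lock plunger was pushed fully down. The loose tools were left alone, and the robot clock read about 15 s.

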